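# Let down the sprung ratchet winch in the under-sink cupboard

## Task

The small hand winch in the cupboard is still wound up against its spring; let it right down so that it can be serviced. Flick its thumb lever over with light pressure, wind the crank on just enough for the pawl to spring out of the wheel, then ease the drum back by the crank without ever letting it run, until the crank arm is pressed firmly, but not forced, against the stop screw, and leave it there with the pawl off. Leave everything else where it is.

Things in the scene. Friction and masses are not known exactly. Their poses are not given: they have to be found in the camera images.
- winch: Small hand winch bolted down (cannot move), grey base plate 170 x 150 x 8 mm. Origin on the drum's upright axis at the plate's underside, z up. Pawl's pivot pin at x +45, y +43 mm. Heights above the origin, mm: ratchet wheel 46 to 56 (15 undercut teeth, 92 across the tips), crank arm 60 to 68, its knob 69 to 111, thumb lever 57 to 63 and its pin up to 94, stop bracket up to 70.
- drum (a joint): Angle (rad) of drum, wheel and crank together; grows as it is wound up, counter-clockwise from above. At 0 the crank arm points along the winch's -x axis. Starts near 1.57 on the pawl, a return spring pulling it back (4 to 9 N at the knob, plus about 1.5 N drag). With the pawl off and the knob let go it runs away. Below about 0.5 the spring is spent; it stays put and must be turned.
- knob_center (a point): Centre of the crank's upright black knob, 22 mm thick, 42 mm high, spinning freely on its pin, 72 mm from the drum's axis. The steel crank arm (16 mm wide) lies 1 mm beneath it. It can be gripped or pushed. Turning the spent drum takes 1 to 3 N here.
- thumb (a joint): Angle (rad) of the steel thumb lever on the pawl's pivot pin, growing clockwise from above: 0 = pawl sprung into the wheel (starts at 0 to 0.1), 0.85 = its end stop, pawl sprung off; thrown from about 0.6. Takes about 5 N at its pin (25 N would bend it) and stays where it is left.
- thumb_pin (a point): Point on the thumb lever's upright pin, 80 mm above the winch's origin and 14 mm below the pin's top. The pin is 10 mm thick and stands 32 mm from the pivot pin. At thumb = 0 the lever points 70 degrees counter-clockwise from the winch's x axis.
- pawl_nose (a point): Top of the nose of the pawl, which hangs on a light spring from the thumb lever. 39 mm (level) from the drum's axis when in the wheel, about 57 when off; clear of the teeth over 49. A tooth bearing on it keeps it caught although the lever is thrown; it springs out once the drum is wound on by some 0.1 rad (7 mm at the knob).
- axis (a point): Point on the drum's axis, 70 mm above the winch's origin.
- bracket: Grey upright block 20 x 20 mm on the plate, origin at its foot, at x -50, y +36 mm of the winch. Carries the stop: a level 8 mm steel adjusting screw, 64 mm above the winch's origin, pointing along the winch's -y axis at the crank arm. How far it stands out is not reported: the arm meets it at a drum angle of 0.0 to 0.42, to be felt. Over 25 N bends it (17 N at the knob).
- organiser: Clear acrylic organiser box, 170 x 120 x 80 (mm); not part of the job. Origin at the centre of its underside.
- brush: Yellow plastic hand brush, 250 long (mm); not part of the job. Origin at the centre of its underside.
- spanner: Steel spanner, 190 long, 8 thick, lying beside the winch (mm); not part of the job. Origin at the centre of its underside.
- canister: Closed white ceramic canister, 110 across, 143 high (mm); not part of the job. Origin at the centre of its underside.
- tin: Flat round metal tin, 72 across, 42 high, beside the winch (mm); not part of the job. Origin at the centre of its underside.
- cleaner: White cleaner bottle, 68 across, 190 high (mm); not part of the job. Origin at the centre of its underside.
- cup: Grey plastic beaker, 76 across, 85 high (mm); not part of the job. Origin at the centre of its underside.

How it is judged (in metres and radians):
On the way, in this order (a step that is already met when the one before it is completed fails the run):
1. the thumb lever is thrown over while the drum is still held by the pawl (value of joint thumb above 0.55 rad and value of joint drum above 0.9 rad and horizontal distance between pawl_nose and axis below 0.045 m), for 0.1 s.
2. the drum is wound on, and the pawl springs clear of the wheel with the drum still wound up (horizontal distance between pawl_nose and axis above 0.049 m and value of joint drum above 0.9 rad), for 0.1 s.
3. the drum is eased back and the crank arm pressed on the stop screw (over 3 N) (contact force between drum and bracket above 3 N and value of joint drum below 0.46 rad), for 0.2 s.
At the end, for the whole second after the job is handed in: The drum is back at its stop (below 0.46 rad) and at rest (under 0.1 rad/s), the thumb lever is still thrown (over 0.5 rad) and the pawl's nose is clear of the wheel (over 49 mm from the axis) (value of joint drum below 0.46 rad and value of joint thumb above 0.5 rad and horizontal distance between pawl_nose and axis above 0.049 m and velocity of joint drum between -0.1 and 0.1 rad/s); the robot touches nothing.
It fails at once if the drum runs back (faster than 2 rad/s) once the lever has been touched (velocity of joint drum below -2 rad/s and value of joint thumb above 0.3 rad).
It fails at once if the stop screw is pressed with more than 25 N (contact force between drum and bracket above 25 N).
It fails at once if the thumb lever is pressed with more than 25 N (contact force between the fingers and thumb above 25 N).
It fails at once if anything else on the liner is moved by more than 30 mm (distance of any of organiser, brush, spanner, canister, tin, cleaner, cup from where it was at the start of the episode above 0.03 m).
It also fails if it takes over 72 s, if anything falls off the work surface, if the arm or the gripper's body presses on something with over 40 N, if the wrist force passes 120 N, or if a joint passes its speed limit or range.

## Robot

A 6-joint arm with a two-finger parallel gripper is mounted at the origin on the work surface. World frame = base frame: x ahead of the robot, y to its left, z up, the work surface at z = 0. Lengths are in mm, angles in rad, forces in N, time in s.
With the tool pointing down it reaches from about 425 to 1125 mm from the base axis. Payload 14.9 kg.
Tool frame: the origin (TCP) lies at the very end of the fingers, on their centre line; the grasp point (between the pads) lies 19 mm behind it; z points along the fingers, y is the direction in which the jaws open and shut (so a half turn about z gives the same grasp; the last joint's range is limited). The gripper opens to 91 mm and grips with 3 to 60 N. Pads are 32 mm wide; open, the fingers measure 118 mm over their backs; the gripper's body (76 mm by 178 mm) begins 60 mm behind the grasp point.
Start: joints at [1.088, 0.379, 1.734, -0, 1.028, -0.033], TCP at [304.359, 630.384, 213.932] pointing down, gripper open.
Joint ranges: [-2.77, 2.77], [-0.74, 2.19], [0, 2.66], [-1.06, 4.2], [0.31, 2.87], [-3.08, 3.08]. Speed limits (rad/s): [1.89, 1.89, 2.39, 3.14, 3.14, 3.14].

## Interface

Orientations are given as a unit quaternion [w, x, y, z].
In Python, from station import manip, imaging, spotter gives the robot as it stands. The module is installed in compiled form; this text tells all that it offers.
- The arm moves only by the shell command python3 -m jog 'ROWS' [OPENING] [FORCE]. ROWS is JSON, a list of rows, each a list of 6 numbers: the shift along the tool's x, y, z in m, then the turn, a rotation vector about the tool's x, y, z in rad. A call has 1 to 12 rows; each row is the pose to reach, as a shift and turn from the pose commanded when the call began, along the tool's axes at that moment; what a row does not reach only later rows make up. A row lasts 1/12 s, in which the tool goes at most 41.7 mm and 7.16 degrees, less where a joint would pass 70% of its speed; a pose out of reach is approached as far as the arm can. A call with a gripper value outside its range is refused whole. OPENING is the closure, from -1 (fully open) to 1 (shut), set as the call begins (- or left out, the last holds). The fingers move at their own pace and stop on an object; FORCE is the grip in N (left out, the last holds). Time passes only in rows, so rows that repeat a pose let the fingers close. It gives the time, the measured TCP pose, the force and the opening at its end, in the units of the state.
- manip.state(): the state, without advancing time (a new reading comes with each control period).
- imaging.grab_frame(name): name is "side" or "top" or "wrist"; returns the picture (420x560x3 uint8, red, green, blue); there is no depth.
- imaging.camera_model(name): a dict with "camera_matrix" (3x3 intrinsics, pixels), "R" (3x3) and "t" (3): a world point X has camera coordinates R X + t; the wrist camera has in their place "mount" (4x4, takes a point from camera to tool coordinates, whose origin is the TCP and whose axes are the flange's). Camera axes: x right, y down, z forward; pixel columns grow to the right and rows downward; lengths in mm; the calibration is good to about 2 mm. A picture is of the moment at which its call begins: read the wrist's pose just before it. camera_model takes no time and is no camera call.
- manip.close_job(): hands the job in, once; it reports no verdict.
Trained networks look in the newest picture that a camera, given by its name, has taken for a name from the list of things; names that differ only in an ending like _2 or _b are one class to them, and where a whole thing is asked for, a point or a joint stands for the part that bears it (a point fixed in the world has none). Each returns a list of dicts, best first, with "conf" (0 to 1); they miss things now and then, are a little off and sometimes report something else, mostly with a low value. They report only what shows in the picture. A call takes as long as a camera call.
- spotter.look_for(camera, name): "bbox" ([centre column, centre row, width, height] as shares, 0 to 1, of the picture: columns of its width, rows of its height, round what is visible of it).
- spotter.place_of(camera, name): "point" ([column, row] as shares, 0 to 1, of the picture: columns of its width, rows of its height: a listed point, or the origin of a listed thing).
The state is a dict: "time_s": time; "joint_positions": joint angles; "dq": joint speeds; "joint_torque": joint torques, N m; "eef_pos": TCP position; "tcp_rot": TCP orientation; "wrist_force": force on the tool from outside, world axes, zero at the start; "wrist_torque": the same for the moment, N m; "grip_width": finger opening in mm.
Only numpy, scipy, OpenCV 4.12 (cv2) and the standard library are available. Lean on these libraries where they do the work, as an engineer would, in place of code of your own. Each camera call takes 0.05 s, during which the arm holds its last target. There are 200 camera calls.

## Working session

There is one attempt and no reset: what is moved stays moved. The work goes in short steps, Python scripts to look and compute and a shell command to move; the robot and the scene stay as the last step left them, time stands still between calls to the robot, and variables do not carry over. Pictures are saved under pics/ and viewed, about 8 in all and at most 12, crops included, and the job is handed in when it is done.

```bash
mkdir -p pics
cat > h.py <<'E'
import numpy as np,cv2
from station import manip,imaging,spotter
from scipy.spatial.transform import Rotation as Ro
def R(q): return Ro.from_quat([q[1],q[2],q[3],q[0]])
def cam(n,st=None):
    m=imaging.camera_model(n);K=np.array(m["camera_matrix"])
    if n=="wrist":
        M=np.array(m["mount"]);T=np.eye(4);T[:3,:3]=R(st["tcp_rot"]).as_matrix();T[:3,3]=st["eef_pos"]
        W=np.linalg.inv(T@M);return K,W[:3,:3],W[:3,3]
    return K,np.array(m["R"]),np.array(m["t"])
def atz(c,uv,z):
    K,r,t=c;d=r.T@np.linalg.solve(K,[uv[0],uv[1],1]);o=-r.T@t
    return o+d*(z-o[2])/d[2]
def proj(c,X):
    K,r,t=c;p=K@(r@np.array(X)+t);return p[:2]/p[2]
def snap(n):
    st=manip.state();im=imaging.grab_frame(n);return im,cam(n,st)
def save(im,f): cv2.imwrite("pics/"+f,im[:,:,::-1])
E
python3 - <<'E'
from h import *
s=manip.state();print(s)
print(R(s["tcp_rot"]).as_matrix().round(3))
ims=[]
for n in("top","side"):
    im,c=snap(n);save(im,n+".png")
    print(n,"campos",(-c[1].T@c[2]).round(),c[0][0,0])
    for k in("winch","knob_center","thumb_pin","pawl_nose","axis","bracket"):
        for d in spotter.place_of(n,k)[:2]:
            uv=np.array(d["point"])*[560,420];print(k,round(d["conf"],2),uv.round(1),[atz(c,uv,z).round(0)[:2] for z in (0,70,90)])
E
```

```text
{'time_s': 0.0, 'joint_positions': array([ 1.08770135e+00,  3.79398041e-01,  1.73478505e+00, -9.37437648e-06,
        1.02850045e+00, -3.33516225e-02]), 'dq': array([-0.00067416, -0.00062679,  0.00042149, -0.00079968,  0.0011537 ,
        0.00048002]), 'joint_torque': array([-4.69763709e-04, -7.63724041e+01, -4.34362113e+01,  6.50244649e-02,
        4.24849195e-02, -9.69504481e-05]), 'eef_pos': array([304.16793649, 630.01780193, 213.29350085]), 'tcp_rot': array([-1.35405867e-04,  2.22978880e-01,  9.74823123e-01, -5.28384322e-04]), 'wrist_force': array([-0.2714957 ,  0.14800179, -0.69174396]), 'wrist_torque': array([-0.03890956,  0.04433922,  0.04267013]), 'grip_width': 91.21232540104363}
[[-0.901  0.435 -0.   ]
 [ 0.435  0.901 -0.001]
 [ 0.    -0.001 -1.   ]]
top campos [ 415.    5. 1243.] 479.13636592308484
winch 0.89 [282.6 245.8] [array([526.,  -1.]), array([520.,  -1.]), array([518.,  -1.])]
winch 0.31 [412.9 299.1] [array([ 385., -335.]), array([ 386., -315.]), array([ 387., -310.])]
knob_center 0.51 [314.8 251.1] [array([511., -85.]), array([506., -79.]), array([504., -78.])]
t
[... 546 characters left out ...]
303.])]
side campos [ -89. -568.  785.] 455.73586721940865
winch 0.69 [273.5 235.1] [array([525.,  -5.]), array([470., -55.]), array([455., -69.])]
knob_center 0.55 [290.4 219.1] [array([599.,   2.]), array([538., -49.]), array([520., -63.])]
thumb_pin 0.65 [268.8 186.4] [array([667., 140.]), array([599.,  76.]), array([580.,  58.])]
thumb_pin 0.65 [188.2 152.2] [array([633., 452.]), array([569., 361.]), array([550., 335.])]
pawl_nose 0.48 [263.9 209.1] [array([584.,  82.]), array([524.,  24.]), array([507.,   8.])]
axis 0.64 [274.4 210.5] [array([598.,  57.]), array([536.,   1.]), array([519., -15.])]
bracket 0.76 [247.7 233.9] [array([486.,  47.]), array([435.,  -8.]), array([420., -23.])]
```

```bash
python3 -m jog 2>&1 | head; ls pics
```

```text
invalid input
side.png
top.png
```

Run:
```python
import cv2
a=cv2.imread("pics/top.png");b=cv2.imread("pics/side.png")
a=cv2.resize(a[110:390,130:430],(600,560),interpolation=cv2.INTER_CUBIC)
cv2.imwrite("pics/a1.png",a);cv2.imwrite("pics/b1.png",b)
```

```text
(no output)
```

View pics/a1.png

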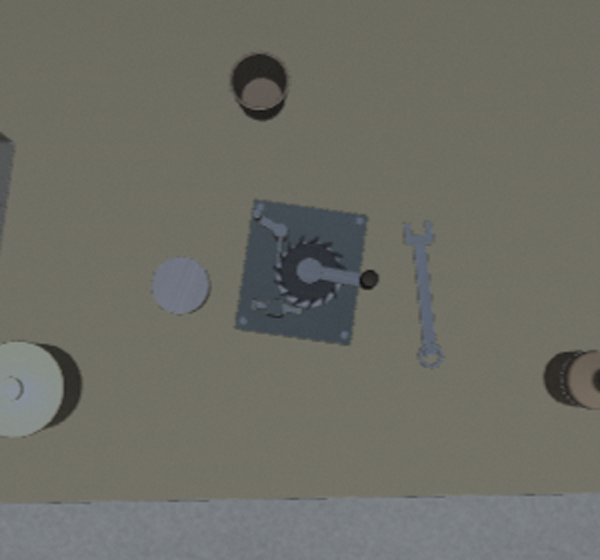

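View pics/b1.png

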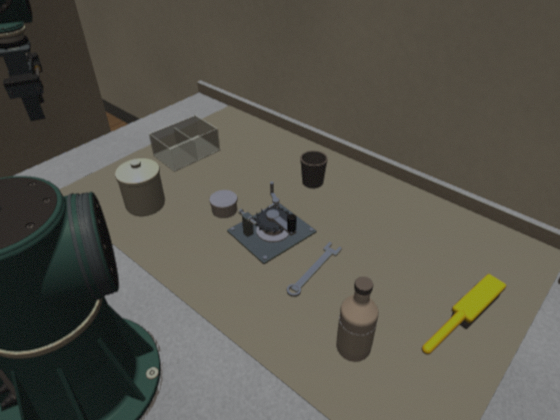

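The top view shows the winch at about (284,246) px with the crank pointing to world -y. The lever pin is at (259,216), the spanner is right of the winch and the tin left. In the side view the pin stands up at (271,188) and the knob is at (291,222). Both agree with the networks.

Run:
```python
from h import *
m=imaging.camera_model("wrist");print(np.round(m["mount"],3),np.round(m["camera_matrix"],1))
c=cam("top")
for u in [(254,200),(368,215),(350,345),(235,328)]: print(atz(c,(130+u[0]/2,110+u[1]/2),8).round(1))
s=manip.state();M=R(s["tcp_rot"]).as_matrix()
print(M.T@(np.array([500,0,300])-s["eef_pos"]))
```

```text
[[ 0.00000e+00 -9.67000e-01 -2.57000e-01  7.20680e+01]
 [ 1.00000e+00  0.00000e+00 -2.00000e-03  4.44000e-01]
 [ 2.00000e-03 -2.57000e-01  9.67000e-01 -1.70585e+02]
 [ 0.00000e+00  0.00000e+00  0.00000e+00  1.00000e+00]] [[365.8   0.  281.8]
 [  0.  365.8 214.5]
 [  0.    0.    1. ]]
[619.6  64.7   8. ]
[598.3 -83.8   8. ]
[430.5 -57.2   8. ]
[454.   89.6   8. ]
[-450.27246951 -482.64395702  -86.06492874]
```

```bash
python3 -m jog '[[-0.47,-0.47,-0.037,0,0,1.9],[-0.47,-0.47,-0.037,0,0,1.9],[-0.47,-0.47,-0.037,0,0,1.9],[-0.47,-0.47,-0.037,0,0,1.9],[-0.47,-0.47,-0.037,0,0,1.9],[-0.47,-0.47,-0.037,0,0,1.9],[-0.47,-0.47,-0.037,0,0,1.9],[-0.47,-0.47,-0.037,0,0,1.9],[-0.47,-0.47,-0.037,0,0,1.9],[-0.47,-0.47,-0.037,0,0,1.9],[-0.47,-0.47,-0.037,0,0,1.9],[-0.47,-0.47,-0.037,0,0,1.9]]' 1 20
cat >> h.py <<'E'
def to(target,ydeg):
    "remaining shift (m) and turn (rad) in tool axes for TCP target mm, tool down, tool y at ydeg"
    s=manip.state();M=R(s["tcp_rot"]);a=np.radians(ydeg)
    y=np.array([np.cos(a),np.sin(a),0]);z=np.array([0,0,-1.]);x=np.cross(y,z)
    G=Ro.from_matrix(np.c_[x,y,z])
    print("tcp",s["eef_pos"].round(1),"t",round(s["time_s"],2),"F",s["wrist_force"].round(1),"w",round(s["grip_width"],1))
    print("shift",(M.as_matrix().T@(np.array(target)-s["eef_pos"])/1000).round(4),"turn",(M.inv()*G).as_rotvec().round(4))
E
python3 -c "
from h import *
to([520,0,250],-50)"
```

```text
time_s: 1.7
eef_pos: [469.1, 157.1, 242.2]
tcp_rot: [0.0, 0.829, 0.559, 0.0]
wrist_force: [0.7, 0.2, -0.5]
grip_width: 14.1
tcp [469.1 157.1 242.2] t 1.7 F [ 0.7  0.2 -0.5] w 14.1
shift [-0.1264  0.1062 -0.0078] turn [ 0.0005 -0.0006  0.4876]
```

```bash
python3 -m jog '[[-0.126,0.106,-0.008,0,0,0.488],[-0.126,0.106,-0.008,0,0,0.488],[-0.126,0.106,-0.008,0,0,0.488],[-0.126,0.106,-0.008,0,0,0.488],[-0.126,0.106,-0.008,0,0,0.488],[-0.126,0.106,-0.008,0,0,0.488],[-0.126,0.106,-0.008,0,0,0.488]]'
cat > see.py <<'E'
from h import *
import sys
im,c=snap("wrist");save(im,sys.argv[1]+".png")
H=dict(winch=0,knob_center=90,thumb_pin=80,pawl_nose=56,axis=70,bracket=8)
for k,z in H.items():
    for d in spotter.place_of("wrist",k)[:1]:
        uv=np.array(d["point"])*[560,420];print(k,round(d["conf"],2),uv.round(1),atz(c,uv,z).round(1))
np.savez("cam_"+sys.argv[1],K=c[0],r=c[1],t=c[2])
E
python3 see.py w1
```

```text
time_s: 2.28
eef_pos: [520.4, 2.9, 249.6]
tcp_rot: [-0.0, 0.939, 0.345, -0.0]
wrist_force: [-0.4, 0.2, -0.5]
grip_width: 0.5
winch 0.65 [289.  183.9] [523.9  -5.5   0. ]
knob_center 0.59 [336.1 258. ] [509.5 -75.4  90. ]
thumb_pin 0.98 [283.2  98.9] [588.3  58.8  80. ]
pawl_nose 0.66 [258.4 169.3] [522.2  34.8  56. ]
axis 0.86 [287.8 198.7] [520.6  -4.9  70. ]
bracket 0.74 [232.7 188.8] [478.8  41.    8. ]
```

View pics/w1.png

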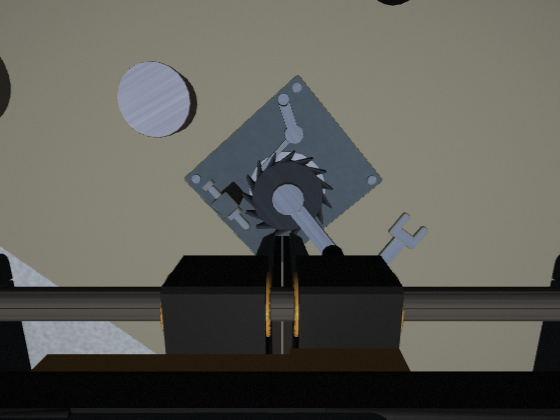

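The wrist view shows the hub at (288,199), pivot pin at (294,134), lever pin at (284,99), bracket at (232,192) and the knob at (334,255) partly behind the fingers.

Run:
```python
from h import *
d=np.load("cam_w1.npz");c=(d["K"],d["r"],d["t"])
for n,u,z in [("hub",(288,199),70),("pivot",(294,134),65),("pin",(284,99),94),("c1",(297,75),8),("c2",(382,180),8),("c3",(185,180),8)]: print(n,atz(c,u,z).round(1))
from scipy.optimize import least_squares
obs=[((0,0,70),(288,199)),((45,43,65),(294,134)),((85,75,8),(297,75)),((85,-75,8),(382,180)),((-85,75,8),(185,180)),((-50,36,70),(232,192))]
def W(p,l): 
    a=p[2];return np.array([p[0]+np.cos(a)*l[0]-np.sin(a)*l[1],p[1]+np.sin(a)*l[0]+np.cos(a)*l[1],l[2]])
f=lambda p:np.concatenate([proj(c,W(p,l))-u for l,u in obs])
r=least_squares(f,[521,-5,-.14],loss="soft_l1");p=r.x;print(p,np.degrees(p[2]),f(p).reshape(-1,2).round(1))
th=np.radians(70);print("pin0",W(p,(45+32*np.cos(th),43+32*np.sin(th),80)),"knob1.57",W(p,(0,-72,90)), "pivot",W(p,(45,43,65)))
```

```text
hub [520.5  -5.2  70. ]
pivot [571.3  30.7  65. ]
pin [588.2  57.8  94. ]
c1 [618.9  65.2   8. ]
c2 [596.8 -82.1   8. ]
c3 [451.7  88.7   8. ]
[ 5.25789744e+02  5.06259527e-01 -1.44557057e-01] -8.282509267814492 [[-0.9 -7.8]
 [-1.1 -8.4]
 [ 3.   0.4]
 [ 3.9  0.6]
 [ 1.6  0.4]
 [-7.6  5.3]]
pin0 [591.67693338  64.75523116  80.        ] knob1.57 [515.4178471  -70.74276684  90.        ] pivot [576.51471249  36.57532595  65.        ]
```

```bash
python3 -c "
from h import *
to([568.4,82.7,75],-50.4)"
```

```text
tcp [520.5   3.5 249.7] t 2.63 F [-0.4  0.1  0.1] w 0.4
shift [ 0.0878 -0.0293  0.1747] turn [ 0.     -0.      0.0141]
```

```bash
python3 -m jog '[[0.04,-0.015,0,0,0,0],[0.08,-0.029,0,0,0,0],[0.088,-0.029,0.04,0,0,0.014],[0.088,-0.029,0.08,0,0,0.014],[0.088,-0.029,0.12,0,0,0.014],[0.088,-0.029,0.15,0,0,0.014],[0.088,-0.029,0.165,0,0,0.014],[0.088,-0.029,0.1747,0,0,0.014],[0.088,-0.029,0.1747,0,0,0.014]]'; python3 -c "
from h import *
to([568.4,82.7,75],-50.4)"; python3 see.py w2
```

```text
time_s: 3.38
eef_pos: [567.9, 82.0, 73.3]
tcp_rot: [-0.0, 0.941, 0.338, -0.001]
wrist_force: [-0.0, -0.2, 0.5]
grip_width: 0.1
tcp [567.9  82.   73.3] t 3.38 F [-0.  -0.2  0.5] w 0.1
shift [ 0.0008 -0.0003 -0.0017] turn [-0.0015  0.0023 -0.0008]
```

View pics/w2.png

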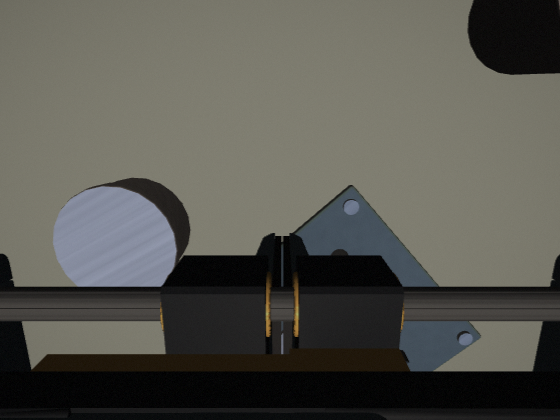

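The pin's top is just visible at about (340,255), right of the fingers and behind the gripper body. The fingertips at (283,240) are clear of the tin. I'll push along tool +y in small steps.

```bash
python3 -m jog '[[0,0.003,0,0,0,0],[0,0.006,0,0,0,0],[0,0.009,0,0,0,0],[0,0.011,0,0,0,0],[0,0.013,0,0,0,0],[0,0.015,0,0,0,0],[0,0.017,0,0,0,0],[0,0.017,0,0,0,0]]';python3 -m jog '[[0,0.0015,0,0,0,0],[0,0.003,0,0,0,0],[0,0.0045,0,0,0,0],[0,0.006,0,0,0,0],[0,0.006,0,0,0,0]]'
```

```text
time_s: 4.4
eef_pos: [579.9, 68.6, 75.0]
tcp_rot: [-0.0, 0.941, 0.338, -0.0]
wrist_force: [-0.5, 1.6, -0.7]
grip_width: 0.5
time_s: 4.82
eef_pos: [583.8, 63.9, 75.0]
tcp_rot: [0.0, 0.941, 0.338, 0.0]
wrist_force: [-0.0, 3.4, 1.2]
grip_width: 0.1
```

```bash
python3 -m jog '[[0,0.001,0,0,0,0],[0,0.0025,0,0,0,0],[0,0.004,0,0,0,0],[0,0.005,0,0,0,0],[0,0.006,0,0,0,0],[0,0.006,0,0,0,0]]'; python3 -m jog '[[0,0.001,0,0,0,0],[0,0.002,0,0,0,0],[0,0.003,0,0,0,0],[0,0.003,0,0,0,0]]'
python3 - <<'E'
from h import *
im,c=snap("top");save(im[180:300,220:350],"t2.png")
for k in("thumb_pin","pawl_nose","axis","knob_center"):
    for d in spotter.place_of("top",k)[:2]:
        uv=np.array(d["point"])*[560,420];print(k,round(d["conf"],2),uv.round(1),atz(c,uv,80 if k!="pawl_nose" else 56).round(0)[:2])
E
```

```text
time_s: 5.32
eef_pos: [587.5, 59.2, 75.0]
tcp_rot: [0.0, 0.941, 0.338, -0.0]
wrist_force: [-1.0, 3.0, 1.4]
grip_width: 0.6
time_s: 5.65
eef_pos: [589.4, 57.0, 75.0]
tcp_rot: [0.0, 0.941, 0.338, -0.0]
wrist_force: [-0.4, 4.2, 0.7]
grip_width: 0.3
pawl_nose 0.63 [312.6 248.4] [514. -75.]
axis 0.56 [285.7 245.5] [519.  -8.]
knob_center 0.44 [311.7 251.6] [504. -71.]
```

```bash
python3 -m jog '[[0,0.0007,0,0,0,0],[0,0.0015,0,0,0,0],[0,0.0022,0,0,0,0],[0,0.0022,0,0,0,0]]'; python3 -c "
from h import *
to([510,-76,180],-8.4)"
```

```text
time_s: 6.23
eef_pos: [590.6, 55.3, 75.0]
tcp_rot: [-0.0, 0.941, 0.338, -0.0]
wrist_force: [-1.9, 3.4, 1.4]
grip_width: 0.8
tcp [590.6  55.3  75. ] t 6.23 F [-1.9  3.4  1.4] w 0.8
shift [-0.1458  0.05   -0.105 ] turn [-3.000e-04  2.000e-04 -7.344e-01]
```

```bash
python3 -m jog '[[0,-0.005,0,0,0,0],[0,-0.006,-0.03,0,0,0],[-0.01,-0.006,-0.07,0,0,0],[-0.03,0,-0.105,0,0,0],[-0.06,0.02,-0.145,0,0,-0.12],[-0.08,0.03,-0.155,0,0,-0.24],[-0.12,0.04,-0.155,0,0,-0.36],[-0.146,0.05,-0.155,0,0,-0.48],[-0.146,0.05,-0.155,0,0,-0.6],[-0.146,0.05,-0.155,0,0,-0.734],[-0.146,0.05,-0.155,0,0,-0.734],[-0.146,0.05,-0.155,0,0,-0.734]]' 0; python3 see.py w3; python3 -c "
from h import *
to([510,-76,78],-8.4)"
```

```text
time_s: 7.23
eef_pos: [509.9, -76.1, 230.1]
tcp_rot: [0.0, 0.758, 0.652, -0.0]
wrist_force: [-0.1, 0.2, -0.9]
grip_width: 45.7
winch 0.93 [280.1 118.6] [518.9  -6.1   0. ]
knob_center 0.6 [275.4 198.6] [505.2 -71.6  90. ]
thumb_pin 0.67 [371.8  37.1] [601.6  45.9  80. ]
pawl_nose 0.48 [278.2  74. ] [523.3  32.1  56. ]
bracket 0.67 [234.8  83.2] [478.8  35.2   8. ]
tcp [510.  -75.9 230. ] t 7.58 F [-0.  -0.   0.8] w 45.6
shift [-1.00e-04  0.00e+00  1.52e-01] turn [-0.      0.0001 -0.0011]
```

View pics/w3.png

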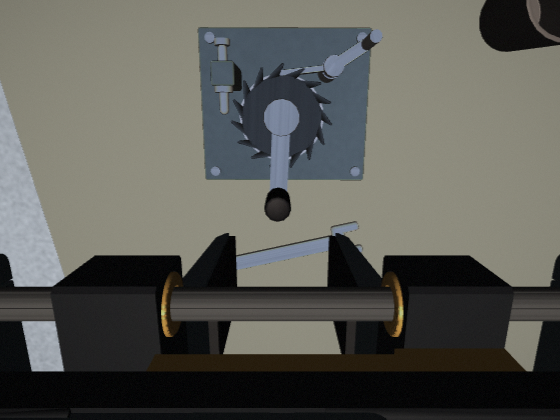

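Run:
```python
from h import *
d=np.load("cam_w3.npz");c=(d["K"],d["r"],d["t"])
P={n:atz(c,u,z) for n,u,z in [("hub",(281.5,117.5),70),("pivot",(334,66),65),("pin",(376,36.5),94),("knob",(278,207),111),("screw",(224,111),64)]}
for k in P: print(k,P[k].round(1))
v=P["pin"]-P["pivot"];h=P["pivot"]-P["hub"];k=P["knob"]-P["hub"]
yaw=np.degrees(np.arctan2(h[1],h[0])-np.arctan2(43,45));print("yaw",yaw,np.linalg.norm(h[:2]),np.linalg.norm(v[:2]),np.linalg.norm(k[:2]))
print("thumb",np.radians(70+yaw)-np.arctan2(v[1],v[0]),"drum",np.arctan2(k[1],k[0])-np.radians(yaw)+np.pi)
```

```text
hub [520.6  -5.   70. ]
pivot [571.4  30.4  65. ]
pin [601.4  43.6  94. ]
knob [507.2 -74.2 111. ]
screw [471.1   8.1  64. ]
yaw -8.831810335325025 61.98164819891191 32.688276823352545 70.48648511989799
thumb 0.6519465922434233 drum 1.5344140514113667
```

Lever thrown to about 0.65–0.7 rad: its pin is at (376,37) px and the pivot at (334,66). The pawl is still in the wheel and the knob is at (278,207) between the open fingers. Now I'll go down and grip it.

```bash
python3 -m jog '[[0,-0.002,0.04,0,0,0],[0,-0.002,0.08,0,0,0],[0,-0.002,0.115,0,0,0],[0,-0.002,0.14,0,0,0],[0,-0.002,0.15,0,0,0],[0,-0.002,0.1555,0,0,0],[0,-0.002,0.1555,0,0,0]]' && python3 -m jog '[[0,0,0,0,0,0],[0,0,0,0,0,0],[0,0,0,0,0,0],[0,0,0,0,0,0],[0,0,0,0,0,0],[0,0,0,0,0,0],[0,0,0,0,0,0],[0,0,0,0,0,0]]' 1 20; python3 -c "
from h import *
to([508,-76,74],-8.4)"
```

```text
time_s: 8.17
eef_pos: [508.0, -75.7, 74.4]
tcp_rot: [-0.0, 0.757, 0.653, -0.0]
wrist_force: [-0.1, 0.5, 0.1]
grip_width: 45.7
time_s: 8.83
eef_pos: [508.0, -75.8, 75.3]
tcp_rot: [0.0, 0.757, 0.653, 0.0]
wrist_force: [-5.0, 0.4, 11.2]
grip_width: 21.5
tcp [508.  -75.8  75.3] t 8.83 F [-5.   0.4 11.2] w 21.5
shift [-0.0002  0.      0.0013] turn [ 0.0001  0.0001 -0.0004]
```

```bash
python3 -m jog '[[0,0,-0.0015,0,0,0],[0,0.002,-0.0015,0,0,-0.028],[0.0002,0.004,-0.0015,0,0,-0.056],[0.0003,0.006,-0.0015,0,0,-0.083],[0.0004,0.008,-0.0015,0,0,-0.111],[0.0007,0.01,-0.0015,0,0,-0.14],[0.0007,0.01,-0.0015,0,0,-0.14],[0.0007,0.01,-0.0015,0,0,-0.14]]'; python3 see.py w4
python3 - <<'E'
from h import *
im,c=snap("side");b=cv2.resize(im[160:270,210:330],(600,550),interpolation=cv2.INTER_CUBIC)
a=cv2.imread("pics/w4.png")[:,:,::-1];save(b,"s4.png")
for k in("pawl_nose","thumb_pin"):print(k,[(round(d["conf"],2),(np.array(d["point"])*[560,420]).round(1)) for d in spotter.place_of("side",k)[:2]])
for r in (39,48,57): pass
to([0,0,0],0)
E
```

```text
time_s: 9.5
eef_pos: [516.3, -76.6, 75.6]
tcp_rot: [-0.001, 0.709, 0.705, -0.001]
wrist_force: [-6.7, -3.8, -2.4]
grip_width: 21.6
winch 0.82 [288.9 116.7] [521.3  -4.1   0. ]
knob_center 0.91 [283.6 280. ] [517.4 -77.3  90. ]
pawl_nose 0.7 [304.9   5.6] [528.  46.  56.]
axis 0.82 [291.3 117.3] [521.4  -4.4  70. ]
bracket 0.69 [214.4  44.5] [476.6  38.1   8. ]
pawl_nose []
thumb_pin []
tcp [516.3 -76.6  75.6] t 10.0 F [-7.3 -3.3 -2.6] w 21.4
shift [ 0.0731 -0.5166  0.0772] turn [-0.003  -0.     -0.0068]
```

View pics/w4.png

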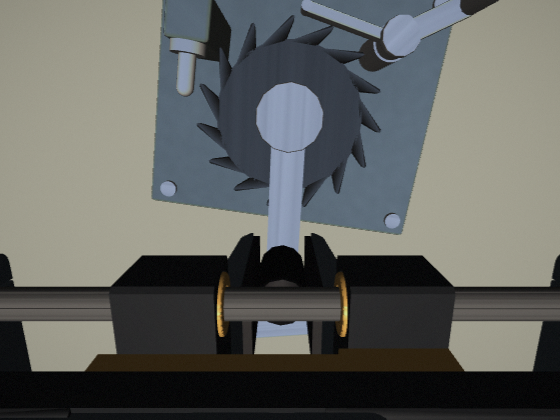

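Run:
```python
from h import *
d=np.load("cam_w4.npz");c=(d["K"],d["r"],d["t"])
h=atz(c,(291,117.5),70)
for u in [(303,5),(302,9),(293,15),(326,27),(200,97),(380,130)]:
    p=atz(c,u,56);print(u,p.round(1),np.linalg.norm((p-h)[:2]).round(1))
for u,z in [((402,34),65)]: print(atz(c,u,z))
```

```text
(303, 5) [527.1  46.2  56. ] 51.0
(302, 9) [526.7  44.6  56. ] 49.3
(293, 15) [522.5  42.1  56. ] 46.5
(326, 27) [538.1  36.8  56. ] 44.6
(200, 97) [476.4   5.7  56. ] 46.0
(380, 130) [566.6 -10.9  56. ] 45.8
[571.56201906  31.75171861  65.        ]
```

View pics/s4.png

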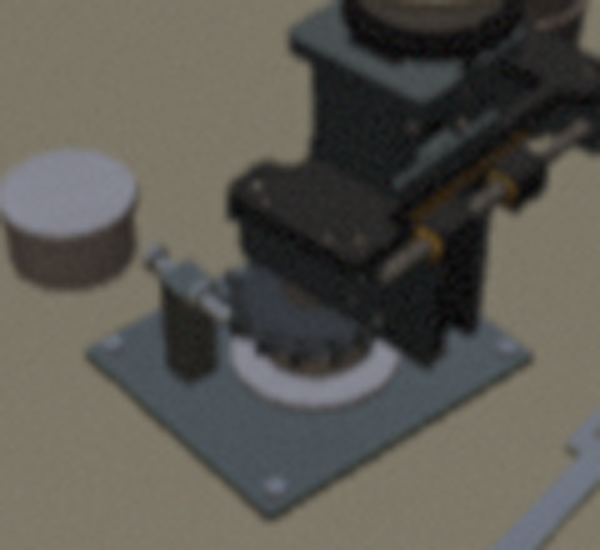

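Pawl nose seen at (303,5) px, about 51 mm from the axis against 46 mm for the tooth tips, so it is off. The knob is firmly held between the pads. Now I'll work out the easing arc.

```bash
cat > arc.py <<'E'
from h import *
import sys
s=manip.state();M=R(s["tcp_rot"]).as_matrix();hub=np.array([520.5,-5.1]);yaw=np.radians(-8.5)
v=s["eef_pos"][:2]-hub;a0=np.arctan2(v[1],v[0]);dr=(a0-yaw+np.pi)%(2*np.pi)
y0=np.arctan2(M[1,1],M[0,1]);t=np.array([-np.sin(a0),np.cos(a0)])
print("drum %.3f r %.1f tooly %.2f tang %.2f F_t %.1f F_r %.1f Fz %.1f w %.1f t %.2f"%(dr,np.hypot(*v),y0,a0+np.pi/2,s["wrist_force"][:2]@t,s["wrist_force"][:2]@v/np.hypot(*v),s["wrist_force"][2],s["grip_width"],s["time_s"]))
for d in map(float,sys.argv[1:]):
    a=a0-d;p=hub+72*np.array([np.cos(a),np.sin(a)])
    q=M.T@np.r_[(p-s["eef_pos"][:2])/1000,0]
    turn=(y0-(a+np.pi/2)+np.pi/2)%np.pi-np.pi/2
    print(d,q.round(4),round(turn,3))
E
python3 arc.py .05 .1 .15 .2 .25 .3 .35 .4 .45 .5 .55 .6
python3 - <<'E'
from h import *
d=np.load("cam_w4.npz");c=(d["K"],d["r"],d["t"])
print("screw tip",atz(c,(186,94),64))
E
```

```text
drum 1.661 r 71.6 tooly -0.01 tang -0.06 F_t -7.1 F_r 3.7 Fz -2.6 w 21.4 t 10.00
0.05 [-0.0001 -0.0036  0.    ] 0.101
0.1 [ 0.0004 -0.0072  0.    ] 0.151
0.15 [ 0.001  -0.0107  0.    ] 0.201
0.2 [ 0.0018 -0.0142  0.    ] 0.251
0.25 [ 0.0028 -0.0177  0.0001] 0.301
0.3 [ 0.0039 -0.0211  0.0001] 0.351
0.35 [ 0.0053 -0.0245  0.0001] 0.401
0.4 [ 0.0068 -0.0277  0.0001] 0.451
0.45 [ 0.0084 -0.0309  0.0001] 0.501
0.5 [ 0.0102 -0.034   0.0001] 0.551
0.55 [ 0.0122 -0.0371  0.0001] 0.601
0.6 [ 0.0143 -0.04    0.0001] 0.651
screw tip [471.57532193   6.64355817  64.        ]
```

```bash
python3 -m jog '[[-0.0001,-0.0036,0,0,0,0.08],[0.0004,-0.0072,0,0,0,0.14],[0.001,-0.0107,0,0,0,0.2],[0.0018,-0.0142,0,0,0,0.25],[0.0028,-0.0177,0,0,0,0.3],[0.0039,-0.0211,0,0,0,0.35],[0.0053,-0.0245,0,0,0,0.4],[0.0068,-0.0277,0,0,0,0.45],[0.0084,-0.0309,0,0,0,0.5],[0.0102,-0.034,0,0,0,0.55],[0.0122,-0.037,0,0,0,0.6],[0.0143,-0.04,0,0,0,0.65]]'; python3 arc.py .05 .1 .15 .2 .25 .3 .35 .4 .45 .5
```

```text
time_s: 11.0
eef_pos: [476.4, -61.9, 75.7]
tcp_rot: [-0.001, 0.898, 0.44, -0.001]
wrist_force: [-4.5, -2.8, -4.1]
grip_width: 21.3
drum 1.059 r 71.9 tooly -0.66 tang -0.66 F_t -1.8 F_r 5.0 Fz -4.1 w 21.3 t 11.00
0.05 [-0.     -0.0036  0.    ] 0.051
0.1 [ 0.0002 -0.0072  0.    ] 0.101
0.15 [ 0.0007 -0.0108  0.    ] 0.151
0.2 [ 0.0013 -0.0143  0.    ] 0.201
0.25 [ 0.0021 -0.0178  0.    ] 0.251
0.3 [ 0.0031 -0.0213  0.    ] 0.301
0.35 [ 0.0043 -0.0247  0.    ] 0.351
0.4 [ 0.0056 -0.028   0.0001] 0.401
0.45 [ 0.0071 -0.0313  0.0001] 0.451
0.5 [ 0.0087 -0.0345  0.0001] 0.501
```

```bash
python3 -m jog '[[0,-0.0036,0,0,0,0.05],[0.0002,-0.0072,0,0,0,0.1],[0.0007,-0.0108,0,0,0,0.15],[0.0013,-0.0143,0,0,0,0.2],[0.0021,-0.0178,0,0,0,0.25],[0.0031,-0.0213,0,0,0,0.3],[0.0043,-0.0247,0,0,0,0.35],[0.0056,-0.028,0,0,0,0.4],[0.0071,-0.0313,0,0,0,0.45],[0.0087,-0.0345,0,0,0,0.5],[0.0087,-0.0345,0,0,0,0.5]]'; python3 see.py w5
python3 - <<'E'
from h import *
d=np.load("cam_w5.npz");c=(d["K"],d["r"],d["t"])
hub=np.array([520.5,-5.1,70])
print("hub px",proj(c,hub)); im=cv2.imread("pics/w5.png")
E
python3 arc.py .03 .06 .09 .12 .15 .18 .21 .24 .27 .3 .33 .36
```

```text
time_s: 11.92
eef_pos: [454.2, -33.6, 75.6]
tcp_rot: [-0.0, 0.979, 0.204, -0.001]
wrist_force: [-7.3, -0.5, -2.4]
grip_width: 22.0
winch 0.96 [282.2 116.4] [521.   -4.7   0. ]
knob_center 0.92 [278.7 278.4] [453.9 -32.1  90. ]
pawl_nose 0.74 [189.6  58.3] [528.   47.1  56. ]
axis 0.91 [281.1 115.9] [521.   -4.1  70. ]
bracket 0.66 [192.8 153.7] [476.6  38.8   8. ]
hub px [282.6605886  117.77519034]
drum 0.557 r 72.1 tooly -1.16 tang -1.16 F_t -3.3 F_r 6.4 Fz -2.0 w 21.0 t 12.27
0.03 [ 0.0002 -0.0022  0.    ] 0.035
0.06 [ 0.0003 -0.0043  0.    ] 0.065
0.09 [ 0.0005 -0.0065  0.    ] 0.095
0.12 [ 0.0007 -0.0086  0.    ] 0.125
0.15 [ 0.001  -0.0108  0.    ] 0.155
0.18 [ 0.0014 -0.0129  0.    ] 0.185
0.21 [ 0.0018 -0.015   0.    ] 0.215
0.24 [ 0.0023 -0.0171  0.    ] 0.245
0.27 [ 0.0028 -0.0192  0.    ] 0.275
0.3 [ 0.0035 -0.0213  0.    ] 0.305
0.33 [ 0.0041 -0.0233  0.    ] 0.335
0.36 [ 0.0049 -0.0253  0.    ] 0.365
```

View pics/w5.png

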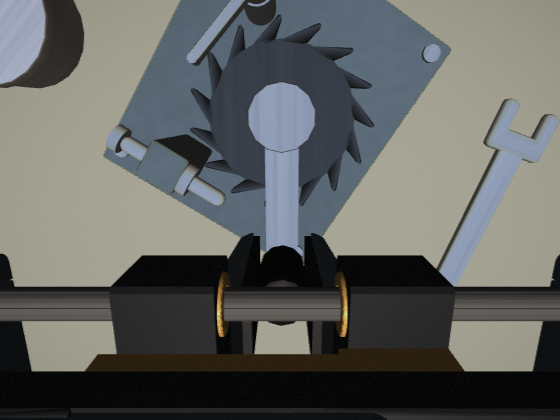

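The arm points at the knob along column 281, the screw tip at (224,200) is still about 0.4 rad ahead, and the nose at (189,58) is clear of the wheel.

```bash
python3 -m jog '[[0.0002,-0.0022,0,0,0,0.035],[0.0003,-0.0043,0,0,0,0.065],[0.0005,-0.0065,0,0,0,0.095],[0.0007,-0.0086,0,0,0,0.125],[0.001,-0.0108,0,0,0,0.155],[0.0014,-0.0129,0,0,0,0.185],[0.0018,-0.015,0,0,0,0.215],[0.0018,-0.015,0,0,0,0.215]]'; python3 arc.py .02; python3 -m jog '[[0.0001,-0.0014,0,0,0,0.02],[0.0002,-0.0028,0,0,0,0.04],[0.0003,-0.0043,0,0,0,0.06],[0.0003,-0.0043,0,0,0,0.06]]'; python3 arc.py .02 .04 .06 .08
```

```text
time_s: 12.93
eef_pos: [449.7, -19.3, 75.6]
tcp_rot: [-0.0, 0.995, 0.098, -0.002]
wrist_force: [-7.8, -0.3, 0.0]
grip_width: 21.6
drum 0.346 r 72.2 tooly -1.37 tang -1.37 F_t -1.2 F_r 7.7 Fz 0.0 w 21.6 t 12.93
0.02 [ 0.0003 -0.0014  0.    ] 0.019
time_s: 13.27
eef_pos: [449.0, -15.1, 75.6]
tcp_rot: [-0.0, 0.998, 0.069, -0.002]
wrist_force: [-9.9, -0.0, 0.5]
grip_width: 21.9
drum 0.287 r 72.2 tooly -1.43 tang -1.43 F_t -1.4 F_r 9.8 Fz 0.5 w 21.9 t 13.27
0.02 [ 0.0002 -0.0014 -0.    ] 0.019
0.04 [ 0.0003 -0.0029  0.    ] 0.039
0.06 [ 0.0004 -0.0043  0.    ] 0.059
0.08 [ 0.0005 -0.0058  0.    ] 0.079
```

```bash
python3 -m jog '[[-0.0005,0,0,0,0,0],[-0.001,-0.0007,0,0,0,0.01],[-0.001,-0.0014,0,0,0,0.02],[-0.001,-0.0021,0,0,0,0.03],[-0.001,-0.0029,0,0,0,0.04],[-0.001,-0.0029,0,0,0,0.04]]'; python3 arc.py .02;python3 -m jog '[[0,-0.0007,0,0,0,0.01],[0.0001,-0.0014,0,0,0,0.02],[0.0001,-0.0014,0,0,0,0.02]]'; python3 arc.py
```

```text
time_s: 13.77
eef_pos: [448.6, -12.4, 75.7]
tcp_rot: [-0.0, 0.999, 0.049, -0.001]
wrist_force: [-5.3, -1.1, -5.3]
grip_width: 21.7
drum 0.250 r 72.3 tooly -1.47 tang -1.47 F_t 0.5 F_r 5.3 Fz -5.3 w 21.7 t 13.77
0.02 [ 0.0003 -0.0014 -0.    ] 0.016
time_s: 14.02
eef_pos: [448.4, -11.0, 75.7]
tcp_rot: [-0.0, 0.999, 0.039, -0.001]
wrist_force: [-6.5, -1.1, -5.3]
grip_width: 21.4
drum 0.231 r 72.3 tooly -1.49 tang -1.49 F_t 0.5 F_r 6.6 Fz -5.3 w 21.4 t 14.02
```

```bash
python3 -m jog '[[-0.0005,-0.0007,0,0,0,0.01],[-0.0005,-0.0014,0,0,0,0.02],[-0.0005,-0.0014,0,0,0,0.02]]'; python3 arc.py|cut -c1-80;python3 -m jog '[[0,-0.0007,0,0,0,0.01],[0,-0.0014,0,0,0,0.02],[0,-0.0014,0,0,0,0.02]]'; python3 arc.py|cut -c1-80
```

```text
time_s: 14.27
eef_pos: [448.3, -9.7, 75.7]
tcp_rot: [-0.0, 1.0, 0.029, -0.001]
wrist_force: [-5.6, -1.2, -9.1]
grip_width: 21.6
drum 0.212 r 72.3 tooly -1.51 tang -1.51 F_t 0.9 F_r 5.6 Fz -9.1 w 21.6 t 14.27
time_s: 14.52
eef_pos: [448.2, -8.3, 75.7]
tcp_rot: [-0.0, 1.0, 0.019, -0.001]
wrist_force: [-5.5, -1.1, -8.5]
grip_width: 21.4
drum 0.192 r 72.4 tooly -1.53 tang -1.53 F_t 0.8 F_r 5.5 Fz -8.5 w 21.4 t 14.52
```

```bash
python3 -m jog '[[0,-0.0007,0,0,0,0.01],[0,-0.0014,0,0,0,0.02],[0,-0.0014,0,0,0,0.02]]'; python3 arc.py|cut -c1-80
```

```text
time_s: 14.77
eef_pos: [448.2, -6.9, 75.7]
tcp_rot: [-0.0, 1.0, 0.009, -0.001]
wrist_force: [-5.8, -0.9, -8.9]
grip_width: 21.6
drum 0.173 r 72.3 tooly -1.55 tang -1.55 F_t 0.8 F_r 5.8 Fz -8.9 w 21.6 t 14.77
```

```bash
python3 -m jog '[[0,-0.0007,0.0004,0,0,0.01],[0,-0.0014,0.0004,0,0,0.02],[0,-0.0014,0.0004,0,0,0.02]]'; python3 arc.py|cut -c1-80
```

```text
time_s: 15.02
eef_pos: [448.2, -5.5, 75.6]
tcp_rot: [-0.0, 1.0, -0.001, -0.001]
wrist_force: [-9.0, -1.1, -0.2]
grip_width: 21.8
drum 0.154 r 72.3 tooly -1.57 tang -1.57 F_t 1.1 F_r 9.0 Fz -0.2 w 21.8 t 15.02
```

```bash
python3 -m jog '[[0,-0.0007,0,0,0,0.01],[0,-0.0014,0,0,0,0.02],[0,-0.0014,0,0,0,0.02]]'; python3 arc.py|cut -c1-80
```

```text
time_s: 15.27
eef_pos: [448.2, -4.1, 75.6]
tcp_rot: [-0.0, 1.0, -0.011, -0.001]
wrist_force: [-7.9, -0.1, -0.5]
grip_width: 21.8
drum 0.135 r 72.3 tooly -1.59 tang 4.70 F_t 0.2 F_r 7.9 Fz -0.5 w 21.8 t 15.27
```

```bash
for i in 1; do python3 -m jog '[[0,-0.0005,0,0,0,0.007],[0,-0.0005,0,0,0,0.007]]'|grep -E "eef|force"; python3 -m jog '[[0,-0.0005,0,0,0,0.007],[0,-0.0005,0,0,0,0.007]]'|grep -E "eef|force"; done
```

```text
eef_pos: [448.1, -3.6, 75.6]
wrist_force: [-8.2, -2.6, 0.0]
eef_pos: [448.2, -3.1, 75.6]
wrist_force: [-8.3, -0.5, -0.3]
```

```bash
python3 -m jog '[[0,-0.0005,0,0,0,0.007],[0,-0.0005,0,0,0,0.007]]'|grep -E "eef|force"; python3 arc.py
```

```text
eef_pos: [448.2, -2.6, 75.6]
wrist_force: [-8.9, -1.3, 0.5]
drum 0.114 r 72.3 tooly -1.61 tang 4.68 F_t 1.7 F_r 8.9 Fz 0.5 w 21.3 t 15.77
```

```bash
python3 -m jog '[[0,-0.0005,0,0,0,0.007],[0,-0.0005,0,0,0,0.007]]'|grep -E "eef|force"; python3 arc.py
```

```text
eef_pos: [448.2, -2.1, 75.6]
wrist_force: [-8.7, -2.1, 0.3]
drum 0.108 r 72.4 tooly -1.62 tang 4.67 F_t 2.5 F_r 8.6 Fz 0.3 w 21.6 t 15.93
```

```bash
python3 -m jog '[[0,-0.0005,0,0,0,0.007],[0,-0.0005,0,0,0,0.007]]'|grep -E "eef|force"; python3 arc.py
```

```text
eef_pos: [448.2, -1.6, 75.6]
wrist_force: [-9.0, -1.6, -0.1]
drum 0.101 r 72.4 tooly -1.63 tang 4.66 F_t 2.0 F_r 8.9 Fz -0.1 w 21.7 t 16.10
```

```bash
python3 -m jog '[[0,-0.0005,0,0,0,0.007],[0,-0.0005,0,0,0,0.007]]'|grep -E "eef|force"; python3 arc.py
```

```text
eef_pos: [448.2, -1.2, 75.6]
wrist_force: [-9.1, -1.4, -0.2]
drum 0.094 r 72.4 tooly -1.63 tang 4.66 F_t 1.9 F_r 9.1 Fz -0.2 w 21.5 t 16.27
```

```bash
python3 see.py w6
```

```text
winch 0.78 [280.8 115.6] [521.4  -5.2   0. ]
knob_center 0.9 [283.4 277.9] [448.7  -1.8  90. ]
pawl_nose 0.98 [173.2 109.8] [527.4  48.2  56. ]
axis 0.56 [281.  119.1] [519.6  -5.2  70. ]
bracket 0.66 [220.9 192. ] [475.2  37.5   8. ]
```

View pics/w6.png

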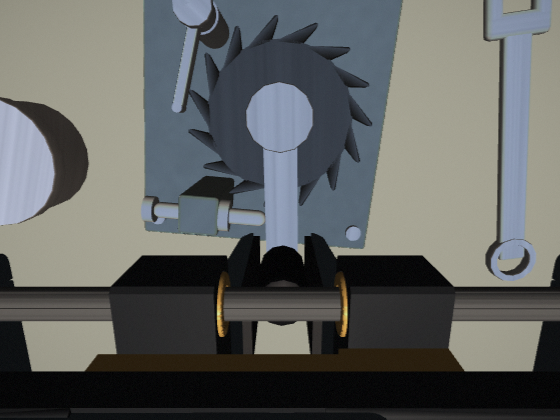

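The screw's end at (265,218) is almost touching the arm edge at (266,218), and the pawl nose at (178,108) is well clear. I'll continue in 0.4 mm steps.

```bash
python3 -m jog '[[0,-0.0004,0,0,0,0.005],[0,-0.0004,0,0,0,0.005]]'|grep -E "eef|force"
```

```text
eef_pos: [448.3, -0.8, 75.6]
wrist_force: [-8.4, -3.5, -0.4]
```

```bash
python3 -m jog '[[0,-0.0004,0,0,0,0.005],[0,-0.0004,0,0,0,0.005]]'|grep -E "eef|force"
```

```text
eef_pos: [448.3, -0.5, 75.6]
wrist_force: [-9.3, -5.5, -0.8]
```

```bash
python3 -m jog '[[0,-0.0004,0,0,0,0.005],[0,-0.0004,0,0,0,0.005]]'|grep -E "eef|force"
```

```text
eef_pos: [448.3, -0.3, 75.6]
wrist_force: [-9.1, -7.9, -0.1]
```

```bash
python3 -m jog '[[0,-0.0002,0,0,0,0],[0,-0.0002,0,0,0,0],[0,-0.0002,0,0,0,0],[0,-0.0002,0,0,0,0],[0,-0.0002,0,0,0,0],[0,-0.0002,0,0,0,0]]'|grep -E "eef|force"; python3 arc.py
```

```text
eef_pos: [448.3, -0.2, 75.6]
wrist_force: [-9.4, -8.0, 0.3]
drum 0.080 r 72.4 tooly -1.65 tang 4.64 F_t 8.6 F_r 8.9 Fz 0.3 w 21.3 t 17.62
```

```bash
python3 -m jog '[[0,0,0,0,0,0],[0,0,0,0,0,0],[0,0,0,0,0,0],[0,0,0,0,0,0],[0,0,0,0,0,0],[0,0,0,0,0,0]]' 0 && python3 -m jog '[[0,0,-0.01,0,0,0],[0,0,-0.03,0,0,0],[0,0,-0.06,0,0,0],[0,0,-0.1,0,0,0],[0,0,-0.14,0,0,0],[0,0,-0.155,0,0,0],[0,0,-0.155,0,0,0]]'; python3 see.py w7
```

```text
time_s: 18.12
eef_pos: [449.4, 0.2, 75.8]
tcp_rot: [-0.0, 0.999, -0.039, 0.0]
wrist_force: [-0.1, -0.2, 0.2]
grip_width: 45.5
time_s: 18.7
eef_pos: [451.2, 0.1, 235.4]
tcp_rot: [0.0, 0.999, -0.039, 0.004]
wrist_force: [0.2, 0.6, 0.2]
grip_width: 45.5
winch 0.83 [280.5 124. ] [518.3  -4.    0. ]
knob_center 0.77 [284.8 206.6] [447.8  -2.4  90. ]
thumb_pin 0.95 [213.7  22.7] [602.8  43.6  80. ]
pawl_nose 0.76 [224.8 118.7] [527.6  47.   56. ]
axis 0.89 [282.9 122.7] [519.9  -6.4  70. ]
bracket 0.69 [245.8 166.7] [476.3  37.2   8. ]
```

View pics/w7.png

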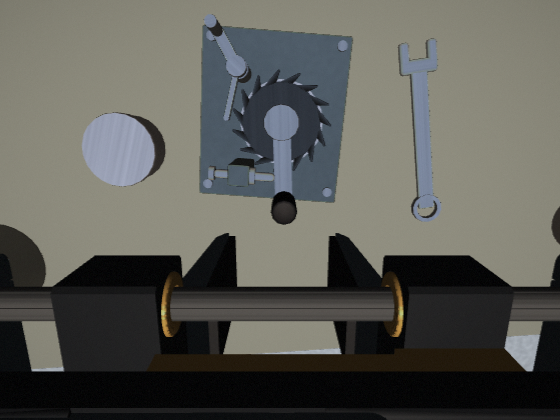

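The arm lies on the screw at about (273,178), the pawl nose at (228,117) is clear of the wheel, the lever pin is still over at (212,22), and nothing else has moved. I'll hand in.

```bash
python3 -c "
from h import *
print(manip.state()['wrist_force'].round(1)); print(manip.close_job())"
```

```text
[ 0.8 -0.2 -0.2]
the job is handed in; nothing more can be done
None
```

The winch is let down: the crank arm rests on the stop screw, the pawl is off, and the job is handed in. It took about 19 s of the 72 s allowed.

- **Thumb lever:** I pushed it over with closed fingers, and the forces read were about 4–5 N. The camera put it at about 0.65 rad and the finger position at about 0.75 rad. That is above the 0.6 rad needed but short of the 0.85 end stop.
- **Winding on:** I gripped the knob and wound the drum on by about 0.1 rad. The pawl sprang out.
- **Easing back:** I kept hold of the knob the whole way, at about 0.6 rad/s or slower, and met the stop at about 0.08 rad. I held it there with about 8.6 N at the knob, which I estimate as roughly 9–10 N on the screw; the screw force itself is not reported. Then I let go and lifted clear.

**Last checks:** in the last wrist picture the arm lies on the screw and the lever is still thrown. The robot touches nothing (wrist force under 1 N). The tin and spanner beside the winch look unmoved; I took no last overall picture of the others.

**Thin margins and disagreements:**
- **Nose distance:** the nose measured about 51–54 mm from the axis in different pictures. It is clear of the 49 mm limit, but below the 57 mm given for pawl off.
- **Sideways pull:** I saw 5–10 N of sideways pull on the grip during the arc, probably because my estimate of the drum's centre was slightly off.
- **Vertical force:** there were brief vertical forces up to about 11 N when I gripped the knob and near the end of the arc.

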